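# Second round for a pale slice of toast

### The arm

A 7-joint arm with a two-finger parallel gripper is mounted at the origin on a cart in front of the work surface, level with it; the furniture and walls round the work are solid. World frame = base frame: x ahead of the robot, y to its left, z up, the work surface at z = 0. Lengths are in m, angles in rad, forces in N, time in s.
With the tool pointing down it reaches from about 0.4 to 0.85 m from the base axis. Payload 10.4 kg.
Tool frame: the origin (TCP) lies midway between the tips of the shut fingers; the grasp point (between the pads) lies r.grip_point_offset behind it (r.grip_point_offset is the distance from the TCP to the grasp point, in m); z points along the fingers, y is the line along which they close (so a half turn about z gives the same grasp; the last joint's range is limited). The gripper opens to 87 mm and grips with 3 to 60 N. Pads are 19 mm wide; open, the fingers measure 117 mm over their backs; the gripper's body (75 mm by 190 mm) begins 51 mm behind the grasp point.
Start: joints at [1.131, 0.332, -0.065, 1.46, 0.022, 1.35, -0.088], TCP at [0.253, -0.572, 0.223] pointing down, gripper open.
Joint ranges: [-2.6, 2.6], [-0.5, 2.12], [-1.47, 1.34], [0.16, 2.42], [-1.27, 4.41], [0.06, 2.06], [-2.6, 2.6]. Speed limits (rad/s): [2.22, 2.22, 2.79, 2.79, 3.14, 3.14, 3.14].

### API

Orientations are given as a unit quaternion [x, y, z, w].
In Python, from bench import r gives the robot as it stands.
- The arm moves only by the tool play_rows, never from a script. Its arguments are lists of equal length, an entry for each row: "claw": the closure, from 0 (fully open) to 1 (shut); "delta_pos": the shift along the tool's x, y, z scaled (see below), a list of three; "delta_rot": the turn, a rotation vector about the tool's x, y, z scaled (see below), a list of three. A call has 1 to 8 rows; each row shifts and turns the commanded pose from where the row before left it, along the tool's axes as they then stand; what a row does not reach is not made up. The controller multiplies each number of a shift by 200 mm and each number of a turn by pi rad. A row lasts 1/10 s, in which the tool goes at most 50 mm and 8.59 degrees, less where a joint would pass 70% of its speed; a pose out of reach is approached as far as the arm can. A call with a number of a shift or a turn outside -1 to 1 is refused whole. A call with a gripper value outside its range is refused whole. The fingers move at their own pace and stop on an object; "squeeze" is the grip in N (left out, the last holds). Time passes only in rows, so rows that do not move let the fingers close. It gives the time, the measured TCP pose, the force, the opening and the grip force at its end, in the units of the state.
- r.read_state(): the state, without advancing time (a new reading comes with each control period).
- r.camera(name): name is "scene" or "top"; returns a dict with "pixels" (480x640x3 uint8, red, green, blue), "camera_matrix" (3x3 intrinsics, pixels), "cam_to_world" (4x4, takes a point from camera to world coordinates). Camera axes: x right, y up, looking along -z (the intrinsics and any distortion apply to the point x, -y, -z); pixel columns grow to the right and rows downward; lengths in m; the calibration is good to about 2 mm. A picture is of the moment at which its call begins. There is no depth.
- r.close_job(): hands the job in; it is judged then, once.
The state is a dict: "time": time; "joint_positions": joint angles; "joint_vel": joint speeds; "joint_torque": joint torques, N m; "ee_pos": TCP position; "eef_rot": TCP orientation; "ft_force": force on the tool from outside, world axes, zero at the start; "torque": the same for the moment, N m; "width": finger opening in m; "grip_force": force on a finger pad.
Only numpy, scipy, OpenCV 4.12 (cv2) and the standard library are available. Lean on these libraries where they do the work, as an engineer would, in place of code of your own. Each camera call takes 0.05 s, during which the arm holds its last target. There are 200 camera calls.

### The job

This slice of toast came out too pale and needs a second round. First push the toaster's crumb tray fully home, then slide the browning slider on its top to the fourth tick from the light (left) end, then move the slice from the wire rack upright into the toaster's slot so that it rests on the raised carriage, let go of it, and last press the lever on the right end all the way down until it stays down by itself. Leave the mug, the white jar and the dropper bottle standing where they are.

Things in the scene. Friction and masses are not known exactly. Their poses are not given: they have to be found in the camera images.
- toaster: Fixed long-slot toaster of brushed steel with black end caps, 124 mm deep (x) by 304 mm long (y) by 166 mm high. Origin: centre of its underside, on the counter; z up, -x is the front, +y the left end with the crumb tray low down, -y the right end with the lever. The end caps' outer faces are at y = +-152 mm. The only slot runs along y; the browning slider is on the top between slot and front.
- slot_mouth (a point): Centre of the slot's mouth in the toaster's top, 165 mm above the counter. The slot is 26 mm wide (x) and 220 mm long (y). While the lever is up, the carriage inside stands 53 mm below the mouth (112 mm above the counter), so that a slice placed on it sticks 43 mm out of the slot; lever down, the slice's top is about level with the mouth. Axes as the toaster's.
- crumb_tray (a joint): Crumb tray low in the left end, slides out towards the toaster's +y: 0 m = fully home, up to 0.090 = pulled out. Its steel front is 86 mm wide, 22 mm high (10 to 32 mm above the counter). About 2 N moves it.
- tray_tab (a point): Centre of the outer face of the black tab (50 mm wide, 10 mm high, standing 13 mm out) in the middle of the tray's front, 21 mm above the counter; moves with the tray; with the tray home it lies at toaster y = 165 mm, 13 mm out from the end cap. Push it towards the toaster's -y with the tool tilted 30 to 45 degrees, so that the hand clears the end cap above.
- browning (a joint): Browning slider on the toaster's top: 0 m = left (light, toaster +y) end, 0.070 = right (dark) end. Six white ticks on the front side of its track, 14 mm apart, growing longer to the dark end, stand for 0, 0.014, 0.028, 0.042, 0.056 and 0.070; the fourth is 0.042. It stays where it is left; about 2 N moves it.
- browning_grip (a point): Centre of the top face of the slider's bare metal grip, a block 14 mm (x) by 14 mm along the track (y), from 3 to 20 mm above the toaster's top (168 to 185 mm above the counter), 31 mm in front of the slot's middle line, at toaster y = -30 mm (slider 0) to -100 mm. Moves with the slider.
- mark_4 (a point): Inner end of the fourth tick of the scale, on the toaster's top: the slider is set when the middle of its grip has the same toaster y as this tick.
- lever (a joint): Carriage lever on the right end: 0 m = up, 0.044 = fully down. A spring of up to 6 N lifts it back unless it goes past about 0.039, where a catch holds it down.
- lever_top (a point): Centre of the top face of the lever's black pad, 34 mm (x) by 30 mm (y), 145 mm above the counter while up, 101 mm when down; the pad stands 17 to 47 mm out from the right end cap. Moves with the lever.
- slice: Slice of toast, stiff, 14 mm thick (its x), 100 mm wide (its y), 96 mm high (its z), about 40 g, standing upright on its flat lower edge in the middle gap of the wire rack. Origin: centre of the lower edge.
- rack: Loose wire toast rack, 76 mm (x, 112 mm over its end loops) by 97 mm (y), wire arches 64 mm high, three gaps 24 mm apart along its x; the slice stands on base wires 11 mm above the counter. Origin: centre of its underside.
- mug: Orange mug, 81 mm wide, 101 mm high, origin at the centre of its underside; leave it alone.
- jar: White jar with a black lid, 48 mm wide, 51 mm high, origin at the centre of its underside; leave it alone.
- dropper_bottle: Small brown bottle with a black dropper, 33 mm wide, 102 mm high, origin at the centre of its underside; leave it alone.

How it is judged:
By the outcome, as a careful person would: the job done as asked, in the order asked, and still so for the second after the job is handed in, with the robot touching nothing.
It also fails if it takes over 64 s, if anything falls off the work surface, if the arm or the gripper's body presses on something with over 40 N, if the wrist force passes 120 N, or if a joint passes its speed limit or range.

## Working session

There is one attempt and no reset: what is moved stays moved. The work goes in short steps, Python scripts to look and compute and a tool call to move; the robot and the scene stay as the last step left them, time stands still between calls to the robot, and variables do not carry over. Pictures are saved under pics/ and viewed, at most 10 in all, crops included, and the job is handed in when it is done.

Besides the shell and the picture viewer there is one more tool, called after ">>>" as name(argument=value, ...) on one line, values as JSON. play_rows: Moves the arm, as the interface text tells. Shifts and turns lie within -1 to 1; 1 stands for 200 mm of shift or pi rad of turn. Its arguments: {"type":"object","properties":{"claw":{"type":"array"},"delta_pos":{"type":"array"},"delta_rot":{"type":"array"},"squeeze":{"type":"number"}},"required":["claw","delta_pos","delta_rot"]}

```bash
ls; mkdir -p pics; python3 - <<'E'
from bench import r
import cv2,numpy as np
for n in("scene","top"):
    c=r.camera(n);cv2.imwrite(f"pics/{n}0.png",c["pixels"][:,:,::-1]);print(n,np.round(c["camera_matrix"],1).tolist(),np.round(c["cam_to_world"],4).tolist(),[k for k in c])
print(r.grip_point_offset,r.read_state())
E
```

```text
pics
scene [[466.4, 0.0, 326.4], [0.0, 466.4, 240.0], [0.0, 0.0, 1.0]] [[-0.7316, 0.5027, -0.4605, 0.0074], [-0.6815, -0.5213, 0.5136, 0.5842], [0.0181, 0.6896, 0.724, 0.9345], [0.0, 0.0, 0.0, 1.0]] ['pixels', 'camera_matrix', 'cam_to_world']
top [[570.7, 0.0, 318.5], [0.0, 570.7, 237.2], [0.0, 0.0, 1.0]] [[0.3893, 0.7128, -0.5834, -0.4779], [-0.9211, 0.2977, -0.2508, -0.417], [-0.0051, 0.635, 0.7725, 1.4898], [0.0, 0.0, 0.0, 1.0]] ['pixels', 'camera_matrix', 'cam_to_world']
0.0187 {'time': 0.1, 'joint_positions': array([ 1.13139364,  0.33283754, -0.0646912 ,  1.46088296,  0.02162887,
        1.34991496, -0.08851052]), 'joint_vel': array([ 0.00212615, -0.00211669,  0.00050242, -0.00167366, -0.00018383,
       -0.00032718,  0.00161281]), 'joint_torque': array([ 8.52748963e-04, -6.24543786e+01,  2.43075838e-02, -3.90721357e+01,
       -6.13968750e-02,  3.65353434e-02, -1.86078459e-07]), 'ee_pos': array([ 0.25285843, -0.57116722,  0.22180323]), 'eef_rot': array([ 9.78361948e-01,  2.06899603e-01, -1.84407009e-04, -6.47542247e-04]), 'ft_force': array([ 1.58184826, -0.0229653 ,  0.13844177]), 'torque': array([ 0.03947852, -0.04079529,  0.04032511]), 'grip_force': 0.0, 'width': 0.08722821075233769}
```

View pics/scene0.png

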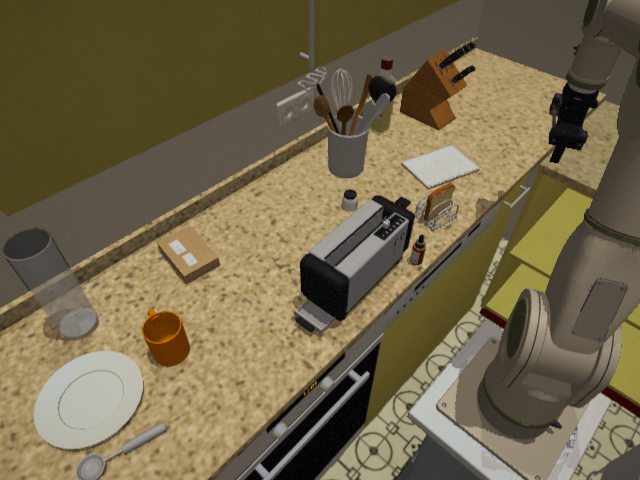

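View pics/top0.png

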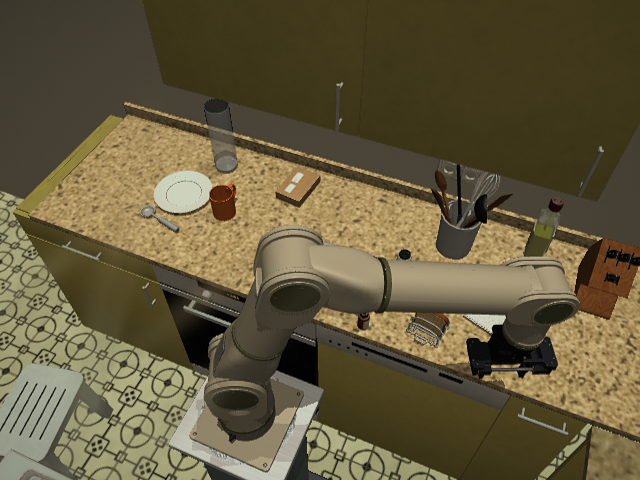

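The scene view shows the toaster at about (357,255), its tray at (315,315), the rack and slice at (438,205), the dropper bottle at (418,250) and the jar at (350,200). In the top view the arm hides the toaster. I'll zoom in on the scene view.

```bash
python3 - <<'E'
import cv2
a=cv2.imread("pics/scene0.png")[180:335,280:480]
cv2.imwrite("pics/z0.png",cv2.resize(a,None,fx=4,fy=3.87,interpolation=cv2.INTER_CUBIC)[:600])
E
cat > h.py <<'E'
import numpy as np
from bench import r
def ray(c,p):
    K=np.array(c["camera_matrix"]);T=np.array(c["cam_to_world"])
    d=np.linalg.inv(K)@[p[0],p[1],1.]
    d=T[:3,:3]@(d*[1,-1,-1]); return T[:3,3],d
def onz(c,p,z):
    o,d=ray(c,p); return o+d*(z-o[2])/d[2]
def proj(c,X):
    K=np.array(c["camera_matrix"]);T=np.array(c["cam_to_world"])
    q=T[:3,:3].T@(np.asarray(X,float)-T[:3,3]); q=K@(q*[1,-1,-1]); return q[:2]/q[2]
def tri(c1,p1,c2,p2):
    o1,d1=ray(c1,p1);o2,d2=ray(c2,p2)
    s=np.linalg.lstsq(np.c_[d1,-d2],o2-o1,rcond=None)[0]
    a,b=o1+d1*s[0],o2+d2*s[1]; return (a+b)/2,np.linalg.norm(a-b)
E
```

```text
(no output)
```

View pics/z0.png

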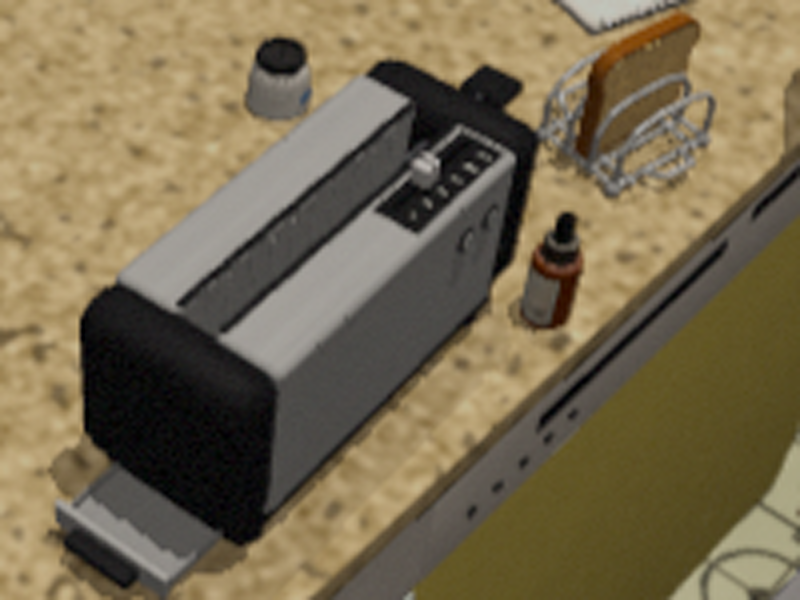

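The crop shows the slot's left end corners at about (180,303) and (222,330) and its right end at (412,108). The grip is at (425,165), and the six ticks run from (412,217) to (488,155). The tab is at (100,560), the lever pad at (490,85) and the slice top from (597,65) to (695,20). Now I'll cast rays.

```bash
python3 - <<'E'
from h import *
c=r.camera("scene")
f=lambda p:(p[0]/4+280,p[1]/3.87+180)
P={'slotBL':((180,303),.165),'slotFL':((222,330),.165),'slotBR':((412,108),.165),'grip':((425,155),.185),'t1':((412,217),.165),'t6':((488,155),.165),
'edgeFL':((272,377),.16),'edgeFR':((517,155),.16),'edgeBL':((120,275),.163),'edgeBR':((365,78),.163),'tabL':((65,540),.021),'tabR':((132,580),.021),'capBotR':((265,540),.0),'capbotL':((88,445),.01),'lev':((490,85),.145),'sl1':((597,65),.107),'sl2':((695,20),.107),'slb1':((582,152),.011),'jar':((278,105),.0),'jarlid':((280,55),.051),'drop':((545,320),.0),'dropTop':((567,220),.102)}
for k,(p,z) in P.items(): print(k,np.round(onz(c,f(p),z),3))
for n in('edge','sl'): pass
print(np.round(onz(c,(170,355),0),3),'mug')
for p in[(0,305),(400,95)]: print(onz(c,p,0))
E
```

```text
slotBL [0.461 0.081 0.165]
slotFL [0.431 0.08  0.165]
slotBR [ 0.471 -0.137  0.165]
grip [ 0.428 -0.091  0.185]
t1 [ 0.411 -0.061  0.165]
t6 [ 0.412 -0.135  0.165]
edgeFL [0.392 0.083 0.16 ]
edgeFR [ 0.402 -0.152  0.16 ]
edgeBL [0.501 0.087 0.163]
edgeBR [ 0.511 -0.141  0.163]
tabL [0.465 0.172 0.021]
tabR [0.417 0.165 0.021]
capBotR [0.389 0.08  0.   ]
capbotL [0.511 0.107 0.01 ]
lev [ 0.461 -0.208  0.145]
sl1 [ 0.443 -0.314  0.107]
sl2 [ 0.422 -0.403  0.107]
slb1 [ 0.446 -0.329  0.011]
jar [ 0.644 -0.225  0.   ]
jarlid [ 0.645 -0.224  0.051]
drop [ 0.373 -0.184  0.   ]
dropTop [ 0.373 -0.179  0.102]
[0.611 0.422 0.   ] mug
[1.01990782 0.62449811 0.        ]
[ 0.93169997 -0.8600537   0.        ]
```

>>> play_rows(claw=[0,0,0.5,1,1,1,1,1], delta_pos=[[0,0,-0.0625],[0,0,-0.0625],[0,0,-0.0625],[0,0,-0.0625],[0,0,-0.0625],[0,0,-0.0625],[0,0,-0.0625],[0,0,-0.0625]], delta_rot=[[0,0,-0.0476],[0,0,-0.0476],[0,0,-0.0476],[0,0,-0.0476],[0,0,-0.0476],[0,0,-0.0476],[0,0,-0.0476],[0,0,-0.0476]])

```text
time: 0.95
ee_pos: [0.2529, -0.5714, 0.3228]
eef_rot: [0.69, 0.724, 0.0, -0.0]
ft_force: [-0.4, 0.4, -0.2]
width: 0.047
grip_force: 0.0
```

```bash
cat >> h.py <<'E'
from scipy.spatial.transform import Rotation as Ro
B=np.array([[0,1,0],[1,0,0],[0,0,-1.]])
def R(a,th=0): return Ro.from_euler('z',a)*Ro.from_matrix(B)*Ro.from_euler('y',th)
def go(p,a=None,th=0,name=''):
    "total tool-frame shift (units of 200 mm) and turn (units of pi) to a world pose"
    s=r.read_state();q=Ro.from_quat(s["eef_rot"])
    d=q.inv().apply(np.array(p)-s["ee_pos"])/.2
    w=(q.inv()*R(a,th)).as_rotvec()/np.pi if a is not None else 0
    print(name,'shift',np.round(d,4),'turn',np.round(w,4),'pos',np.round(s["ee_pos"],4),'f',np.round(s["ft_force"],1))
E
python3 - <<'E'
from h import *
s=r.read_state();print(np.round(s["joint_positions"],2),s["time"],Ro.from_quat(s["eef_rot"]).as_matrix().round(3))
go([.50,-.2,.34],.043)
go([.47,.27,.30],.043)
E
```

```text
[ 1.24  0.31 -0.21  1.28  0.07  1.55  1.09] 0.95 [[-0.048  0.999 -0.   ]
 [ 0.999  0.048  0.   ]
 [ 0.001 -0.    -1.   ]]
 shift [ 1.7949  1.3238 -0.0855] turn [-0.0001 -0.0002  0.0017] pos [ 0.2529 -0.5714  0.3228] f [-0.4  0.4 -0.2]
 shift [4.1493 1.2878 0.1157] turn [-0.0001 -0.0002  0.0017] pos [ 0.2529 -0.5714  0.3228] f [-0.4  0.4 -0.2]
```

>>> play_rows(claw=[1,1,1,1,1,1,1,1], delta_pos=[[0.19,0.15,0],[0.19,0.15,0],[0.19,0.15,0],[0.19,0.15,0],[0.19,0.15,0],[0.19,0.15,0],[0.19,0.15,0],[0.19,0.15,0]], delta_rot=[[0,0,0],[0,0,0],[0,0,0],[0,0,0],[0,0,0],[0,0,0],[0,0,0],[0,0,0]])

```text
time: 1.75
ee_pos: [0.4806, -0.2559, 0.3226]
eef_rot: [0.692, 0.722, -0.0, 0.0]
ft_force: [0.8, -0.4, 0.2]
width: 0.0001
grip_force: 0.0
```

>>> play_rows(claw=[1,1,1,1,1,1,1,1], delta_pos=[[0.24,0,0],[0.24,0,0],[0.24,0,0],[0.24,0,0],[0.24,0,0],[0.24,0,0],[0.24,0,0],[0.24,0,0]], delta_rot=[[0,0,0],[0,0,0],[0,0,0],[0,0,0],[0,0,0],[0,0,0],[0,0,0],[0,0,0]])

```text
time: 2.55
ee_pos: [0.4631, 0.1278, 0.3226]
eef_rot: [0.692, 0.722, -0.0, 0.0]
ft_force: [2.9, -0.6, 0.4]
width: 0.0
grip_force: 0.0
```

```bash
python3 - <<'E'
from h import *
import cv2
s=r.read_state();print(np.round(s["joint_positions"],2),s["time"],s["width"])
go([.47,.27,.20],.043)
c=r.camera("top");cv2.imwrite("pics/top1.png",c["pixels"][:,:,::-1])
c1=r.camera("scene");cv2.imwrite("pics/scene1.png",c1["pixels"][:,:,::-1])
print([proj(c,x).round() for x in[(.39,-.2,.16),(.51,-.2,.16),(.39,.17,.0),(.51,.12,.16),(.44,-.42,0)]])
E
```

```text
[ 0.48  0.02 -0.84  1.62  0.01  1.51 -0.32] 2.55 4.302235815878571e-06
 shift [0.7093 0.0638 0.6127] turn [ 0.0002  0.0002 -0.0003] pos [0.4631 0.1278 0.3226] f [ 2.9 -0.6  0.4]
[array([370., 295.]), array([384., 263.]), array([257., 285.]), array([285., 231.]), array([443., 336.])]
```

View pics/top1.png

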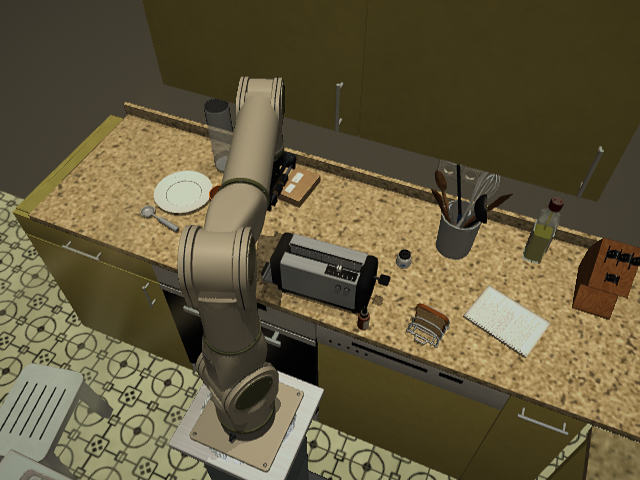

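The top view now shows the toaster clearly: slot from (288,244) to (362,262), lever (383,281), tray around (267,270). The slice is at about (430,310). Zooming in.

```bash
python3 - <<'E'
import cv2
a=cv2.imread("pics/top1.png")[225:345,260:460]
cv2.imwrite("pics/z1.png",cv2.resize(a,None,fx=4,fy=4,interpolation=cv2.INTER_CUBIC))
E
```

```text
(no output)
```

View pics/z1.png

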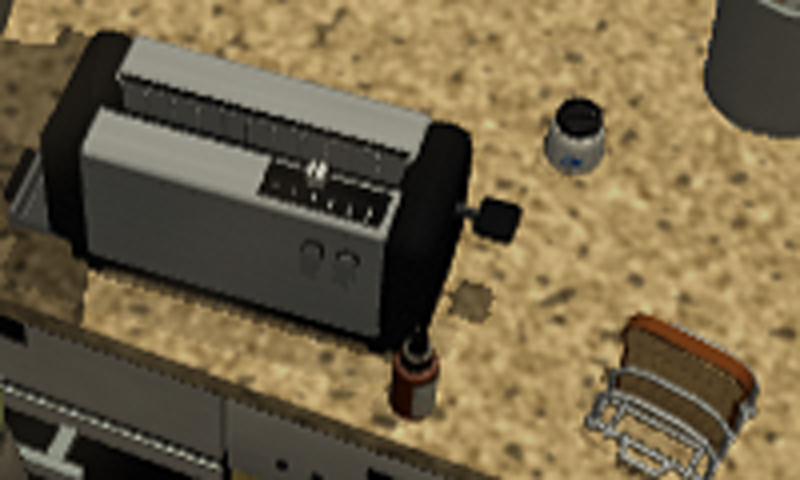

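```bash
python3 - <<'E'
from h import *
import cv2
c1=r.camera("scene");c2=r.camera("top")
f1=lambda p:(p[0]/4+280-.4,p[1]/3.87+180-.4); f2=lambda p:(p[0]/4+260-.4,p[1]/4+225-.4)
P={'slotBL':((180,303),(120,75)),'slotBR':((412,108),(412,155)),'grip':((425,157),(318,163)),'lev':((490,85),(500,217)),
'tab':((99,552),(18,172)),'sl1':((597,62),(640,318)),'sl2':((693,17),(752,375)),'t1':((412,217),(278,188)),'t6':((488,155),(376,214)),'steelFL':((275,377),(92,112)),'steelFR':((517,155),(392,228))}
for k,(a,b) in P.items():
    X,e=tri(c1,f1(a),c2,f2(b));print(k,X.round(4),e.round(4))
# slice mask: brown-orange in both, min area rect
for n,c,roi in(('scene',c1,(420,175,470,235)),('top',c2,(400,295,460,350))):
    im=c["pixels"];x0,y0,x1,y1=roi;h=cv2.cvtColor(im[y0:y1,x0:x1],cv2.COLOR_RGB2HSV)
    m=((h[...,0]<14)&(h[...,1]>150)&(h[...,2]>70)).astype('uint8')
    ys,xs=np.nonzero(m);print(n,m.sum(),xs.min()+x0,xs.max()+x0,ys.min()+y0,ys.max()+y0)
    for y in range(y0,y1):
        q=np.nonzero(m[y-y0])[0]
        if len(q):print(y,q.min()+x0,q.max()+x0,end='; ')
    print()
# grip mask: brightest px
for n,c,roi in(('scene',c1,(375,210,395,232)),('top',c2,(330,258,350,275))):
    x0,y0,x1,y1=roi;g=c["pixels"][y0:y1,x0:x1].astype(int).sum(2)
    print(n);print(g//3)
E
```

```text
slotBL [0.463  0.0819 0.1681] 0.004
slotBR [ 0.4786 -0.1424  0.1625] 0.0079
grip [ 0.4293 -0.0887  0.1881] 0.0054
lev [ 0.4686 -0.2154  0.1401] 0.0052
tab [0.4424 0.1677 0.0299] 0.0013
sl1 [ 0.4547 -0.3302  0.0964] 0.0039
sl2 [ 0.4345 -0.4164  0.1003] 0.0078
t1 [ 0.4158 -0.0642  0.1634] 0.0038
t6 [ 0.4174 -0.1374  0.1656] 0.0082
steelFL [0.4024 0.0835 0.1743] 0.0322
steelFR [ 0.408  -0.1518  0.1649] 0.0131Traceback (most recent call last):
  File "<stdin>", line 13, in <module>
    return umr_minimum(a, axis, None, out, keepdims, initial, where)
ValueError: zero-size array to reduction operation minimum which has no identity
```

```bash
python3 - <<'E'
from h import *
go([.442,.25,.20],.043)
E
```

```text
shift [ 0.6198 -0.0791  0.6118] turn [-0.0001  0.0001  0.0006] pos [0.4634 0.1269 0.3224] f [-0.7  0.1  0.1]
```

>>> play_rows(claw=[1,1,1,1,1,1,1,1], delta_pos=[[0.155,-0.02,0.153],[0.155,-0.02,0.153],[0.155,-0.02,0.153],[0.155,-0.02,0.153],[0,0,0],[0,0,0],[0,0,0],[0,0,0]], delta_rot=[[0,0,0],[0,0,0],[0,0,0],[0,0,0],[0,-0.0475,0],[0,-0.0475,0],[0,-0.0475,0],[0,-0.0475,0]])

```text
time: 3.55
ee_pos: [0.4438, 0.2481, 0.2005]
eef_rot: [0.662, 0.688, -0.205, 0.215]
ft_force: [0.6, -0.3, -0.4]
width: 0.0003
grip_force: 0.0
```

```bash
python3 - <<'E'
from h import *
s=r.read_state();print(np.round(s["joint_positions"],2),Ro.from_quat(s["eef_rot"]).as_matrix().round(3))
go([.442,.212,.016],.043,-.597)
E
```

```text
[-0.24  0.53 -0.85  1.53  0.67  1.81 -1.12] [[-0.031  0.999  0.024]
 [ 0.822  0.039 -0.567]
 [-0.568  0.002 -0.823]]
 shift [ 0.3758 -0.0183  0.8614] turn [-0.      0.0023 -0.0014] pos [0.4438 0.2481 0.2005] f [ 0.6 -0.3 -0.4]
```

>>> play_rows(claw=[1,1,1,1,1,1,1,1], delta_pos=[[0.047,-0.002,0.108],[0.047,-0.002,0.108],[0.047,-0.002,0.108],[0.047,-0.002,0.108],[0.047,-0.002,0.108],[0.047,-0.002,0.108],[0.047,-0.002,0.108],[0.047,-0.002,0.108]], delta_rot=[[0,0,0],[0,0,0],[0,0,0],[0,0,0],[0,0,0],[0,0,0],[0,0,0],[0,0,0]])

```text
time: 4.35
ee_pos: [0.4415, 0.212, 0.0137]
eef_rot: [0.662, 0.689, -0.204, 0.212]
ft_force: [1.3, 0.1, -0.6]
width: 0.0004
grip_force: 0.0
```

```bash
python3 - <<'E'
from h import *
go([.442,.16,.016],.043,-.597)
go([.443,.138,.016],.043,-.597)
E
```

```text
shift [-0.2212 -0.008   0.1369] turn [-0.0007  0.0005 -0.0008] pos [0.4415 0.212  0.0137] f [ 1.3  0.1 -0.6]
 shift [-0.3122 -0.0074  0.1989] turn [-0.0007  0.0005 -0.0008] pos [0.4415 0.212  0.0137] f [ 1.3  0.1 -0.6]
```

>>> play_rows(claw=[1,1,1,1,1,1,1,1], delta_pos=[[-0.0277,-0.001,0.017],[-0.0277,-0.001,0.017],[-0.0277,-0.001,0.017],[-0.0277,-0.001,0.017],[-0.0277,-0.001,0.017],[-0.0277,-0.001,0.017],[-0.0277,-0.001,0.017],[-0.0277,-0.001,0.017]], delta_rot=[[0,0,0],[0,0,0],[0,0,0],[0,0,0],[0,0,0],[0,0,0],[0,0,0],[0,0,0]])

```text
time: 5.15
ee_pos: [0.4416, 0.162, 0.0175]
eef_rot: [0.661, 0.69, -0.203, 0.212]
ft_force: [1.2, 2.0, -0.8]
width: 0.0004
grip_force: 0.8
```

>>> play_rows(claw=[1,1,1,1,1], delta_pos=[[-0.0125,0,0.0085],[-0.0125,0,0.0085],[-0.0125,0,0.0085],[-0.0125,0,0.0085],[-0.0125,0,0.0085]], delta_rot=[[0,0,0],[0,0,0],[0,0,0],[0,0,0],[0,0,0]])

```text
time: 5.65
ee_pos: [0.442, 0.147, 0.0173]
eef_rot: [0.661, 0.69, -0.203, 0.212]
ft_force: [1.4, 1.3, -0.1]
width: 0.0004
grip_force: 0.8
```

Contact has been made with about 2 N moving the tray. Continuing in small steps until the force rises.

>>> play_rows(claw=[1,1,1,1], delta_pos=[[-0.0082,0,0.0057],[-0.0082,0,0.0057],[-0.0082,0,0.0057],[0,0,0]], delta_rot=[[0,0,0],[0,0,0],[0,0,0],[0,0,0]])

```text
time: 6.05
ee_pos: [0.4423, 0.1422, 0.0173]
eef_rot: [0.661, 0.69, -0.203, 0.212]
ft_force: [1.6, 3.9, 0.9]
width: 0.0006
grip_force: 2.5
```

>>> play_rows(claw=[1,1,1,1], delta_pos=[[-0.0082,0,0.0057],[-0.0082,0,0.0057],[0,0,0],[0,0,0]], delta_rot=[[0,0,0],[0,0,0],[0,0,0],[0,0,0]])

```text
time: 6.45
ee_pos: [0.4425, 0.1415, 0.0173]
eef_rot: [0.661, 0.692, -0.2, 0.211]
ft_force: [-0.9, 15.9, 3.3]
width: 0.0007
grip_force: 7.9
```

Tray home: 16 N at TCP y 0.1415, which is the predicted position. Retreating, untilting, then turning the tool for the slider.

>>> play_rows(claw=[1,1,1,1,1,1,1,1], delta_pos=[[0.05,0,-0.04],[0,0,-0.17],[0,0,-0.2],[0,0,-0.2],[0,0,-0.2],[0,0,-0.2],[0,0,-0.2],[0,0,-0.1]], delta_rot=[[0,0,0],[0,0,0],[0,0,0],[0,0,0],[0,0,0],[0,0,0],[0,0,0],[0,0,0]])

```text
time: 7.25
ee_pos: [0.4353, 0.2946, 0.2308]
eef_rot: [0.661, 0.69, -0.203, 0.212]
ft_force: [-0.4, 0.3, -0.0]
width: 0.0002
grip_force: 0.0
```

>>> play_rows(claw=[1,1,1,1,1,1,1,1], delta_pos=[[0,0,0],[0,0,0],[0,0,0],[0,0,0],[0,0,0],[0,0,0],[0,0,0],[0,0,0]], delta_rot=[[0,0.0475,0],[0,0.0475,0],[0,0.0475,0],[0,0.0475,0],[0,0,-0.0475],[0,0,-0.0475],[0,0,-0.0475],[0,0,-0.0475]])

```text
time: 8.05
ee_pos: [0.4354, 0.2919, 0.2281]
eef_rot: [0.447, 0.895, -0.002, 0.0]
ft_force: [0.5, -0.7, -0.3]
width: 0.0004
grip_force: 0.0
```

>>> play_rows(claw=[0.5,0.5,0.5,0.5,0.5,0.5,0.5], delta_pos=[[0,0,0],[0,0,0],[0,0,0],[0,0,0],[0,0,0],[0,0,0],[0,0,0]], delta_rot=[[0,0,-0.0445],[0,0,-0.0445],[0,0,-0.0445],[0,0,-0.0445],[0,0,-0.0445],[0,0,-0.0445],[0,0,-0.0445]])

```text
time: 8.75
ee_pos: [0.4354, 0.292, 0.228]
eef_rot: [-0.026, 1.0, -0.002, -0.001]
ft_force: [0.3, -0.2, -0.2]
width: 0.0417
grip_force: 0.0
```

```bash
python3 - <<'E'
from h import *
s=r.read_state();print(np.round(s["joint_positions"],2),s["width"])
go([.427,-.09,.24],.043+np.pi/2)
E
```

```text
[ 0.42  0.37 -1.32  1.67  0.37  1.39  0.67] 0.04174483492664578
 shift [ 0.1423 -1.9055 -0.0521] turn [-0.0013 -0.0005  0.0031] pos [0.4354 0.292  0.228 ] f [ 0.3 -0.2 -0.2]
```

>>> play_rows(claw=[0.5,0.5,0.5,0.5,0.5,0.5,0.5,0.5], delta_pos=[[0.018,-0.238,-0.007],[0.018,-0.238,-0.007],[0.018,-0.238,-0.007],[0.018,-0.238,-0.007],[0.018,-0.238,-0.007],[0.018,-0.238,-0.007],[0.018,-0.238,-0.007],[0.018,-0.238,-0.007]], delta_rot=[[0,0,0.0004],[0,0,0.0004],[0,0,0.0004],[0,0,0.0004],[0,0,0.0004],[0,0,0.0004],[0,0,0.0004],[0,0,0.0004]])

```text
time: 9.55
ee_pos: [0.4249, -0.0454, 0.2419]
eef_rot: [-0.02, 1.0, -0.002, -0.001]
ft_force: [0.6, -0.5, 0.2]
width: 0.0437
grip_force: 0.0
```

```bash
python3 - <<'E'
from h import *
import cv2
s=r.read_state();print(np.round(s["joint_positions"],2),s["width"])
go([.426,-.091,.172],.043+np.pi/2)
a=r.camera("scene")["pixels"][180:300,320:480,::-1];b=r.camera("top")["pixels"][225:325,280:440,::-1]
cv2.imwrite("pics/z2.png",np.vstack([cv2.resize(a,(480,360)),cv2.resize(b,(384,240))[:, :] if 0 else cv2.copyMakeBorder(cv2.resize(b,(384,240)),0,0,0,96,0)]))
E
```

```text
[ 1.21 -0.14 -1.09  1.87 -0.13  1.34  1.76] 0.04373061509872507
 shift [ 0.003  -0.2267  0.3502] turn [-0.0011 -0.0006 -0.0012] pos [ 0.4249 -0.0454  0.2419] f [ 0.6 -0.5  0.2]
```

View pics/z2.png

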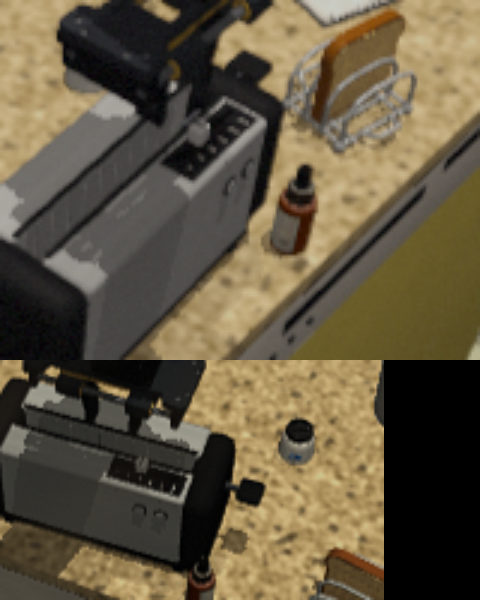

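The slider grip is visible at about (386,224) in the scene picture. The fingers hang about 45 mm short of it in y and clear of everything. Moving over it and down.

>>> play_rows(claw=[0.5,0.5,0.5,0.5,0.5,0.5,0.5,0.5], delta_pos=[[0,-0.076,0],[0,-0.076,0],[0.003,-0.076,0],[0,0,0.075],[0,0,0.075],[0,0,0.075],[0,0,0.075],[0,0,0.05]], delta_rot=[[0,0,0],[0,0,0],[0,0,0],[0,0,0],[0,0,0],[0,0,0],[0,0,0],[0,0,0]])

```text
time: 10.45
ee_pos: [0.4268, -0.0891, 0.1706]
eef_rot: [-0.021, 1.0, -0.0, -0.001]
ft_force: [-0.6, 0.3, -0.6]
width: 0.0435
grip_force: 0.0
```

>>> play_rows(claw=[0.95,0.95,0.95,0.95,0.95,0.95], delta_pos=[[0,0,0],[0,0,0],[0,0,0],[0,0,0],[0,0,0],[0,0,0]], delta_rot=[[0,0,0],[0,0,0],[0,0,0],[0,0,0],[0,0,0],[0,0,0]], squeeze=10)

```text
time: 11.05
ee_pos: [0.4274, -0.089, 0.1721]
eef_rot: [-0.02, 1.0, -0.001, -0.0]
ft_force: [-1.7, -0.3, 3.2]
width: 0.0138
grip_force: 10.0
```

```bash
python3 - <<'E'
from h import *
import cv2
s=r.read_state();print(s["width"],s["grip_force"])
go([.453+.043*.072-.031,-.031-.072-.0013,.172],.043+np.pi/2)
E
```

```text
0.013799350609196792 10.001263618469238
 shift [ 0.0148 -0.0759  0.0005] turn [-0.0007 -0.0002 -0.0007] pos [ 0.4274 -0.089   0.1721] f [-1.7 -0.3  3.2]
```

>>> play_rows(claw=[0.95,0.95,0.95,0.95,0.95,0.95], delta_pos=[[0,-0.019,0],[0,-0.019,0],[0,-0.019,0],[0,-0.019,0],[0,0,0],[0,0,0]], delta_rot=[[0,0,0],[0,0,0],[0,0,0],[0,0,0],[0,0,0],[0,0,0]])

```text
time: 11.65
ee_pos: [0.4283, -0.1047, 0.1721]
eef_rot: [-0.02, 1.0, -0.001, 0.0]
ft_force: [2.2, -1.2, 5.4]
width: 0.0138
grip_force: 10.0
```

>>> play_rows(claw=[0.5,0.5,0.5,0.5,0.5,0.5,0.5,0.5], delta_pos=[[0,0,0],[0,0,0],[0,0,0],[0,0,-0.1],[0,0,-0.2],[0,0.2,-0.2],[0,0.2,-0.2],[0,0.2,0]], delta_rot=[[0,0,0],[0,0,0],[0,0,0],[0,0,0],[0,0,0],[0,0,0],[0,0,0],[0,0,0]])

```text
time: 12.45
ee_pos: [0.4248, 0.0079, 0.3058]
eef_rot: [-0.02, 1.0, -0.002, 0.002]
ft_force: [0.5, 0.3, -0.4]
width: 0.0434
grip_force: 0.0
```

```bash
python3 - <<'E'
from h import *
import cv2
a=r.camera("scene")["pixels"][195:250,360:430,::-1];b=r.camera("top")["pixels"][250:300,310:380,::-1]
cv2.imwrite("pics/z3.png",np.vstack([cv2.resize(a,None,fx=7,fy=6,interpolation=cv2.INTER_CUBIC),cv2.resize(b,None,fx=7,fy=5,interpolation=cv2.INTER_CUBIC)]))
E
```

```text
(no output)
```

View pics/z3.png

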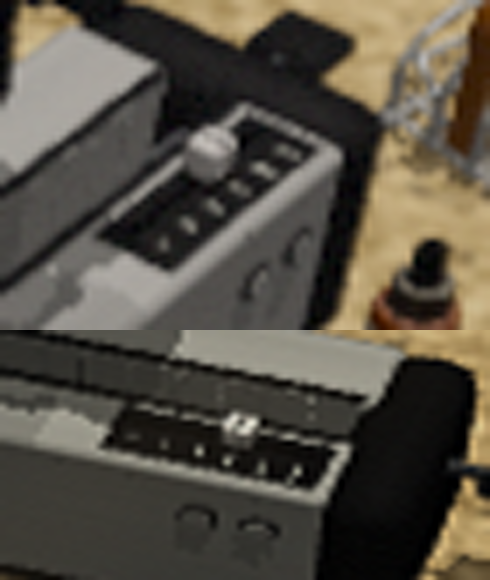

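The slider grip is at about (212,140) in the upper crop and (241,420) in the lower one. The six ticks run from (165,243) to (290,153) above and from (133,435) to (297,472) below. Computing the grip's toaster y against the ticks in each view.

```bash
python3 - <<'E'
from h import *
import cv2
u=np.array([-.043,.999])
S=r.camera("scene");T=r.camera("top")
def cen(c,p,w,sgn=1):
    g=cv2.cvtColor(c["pixels"],cv2.COLOR_RGB2GRAY).astype(float);x,y=int(round(p[0])),int(round(p[1]))
    q=g[y-w:y+w+1,x-w:x+w+1];q=np.clip(q-np.median(q),0,None);Y,X=np.mgrid[y-w:y+w+1,x-w:x+w+1];return (X*q).sum()/q.sum(),(Y*q).sum()/q.sum()
for c,tk,gp,fx,fy,x0,y0,oy in((S,[(165,243),(190,225),(213,208),(239,190),(264,169),(290,153)],(212,139),7,6,360,195,0),(T,[(133,435),(165,443),(197,451),(230,460),(262,470),(297,471)],(241,420),7,5,310,250,330)):
    f=lambda p:((p[0]+.5)/fx+x0-.5,(p[1]-oy+.5)/fy+y0-.5)
    ty=[onz(c,f(p),.165)[:2]@u for p in tk];ty2=[onz(c,cen(c,f(p),1),.165)[:2]@u for p in tk]
    g=onz(c,f(gp),.185)
    for t in(ty,ty2):
        k,b=np.polyfit(range(6),t,1);print(np.round(t,4),'pitch',k.round(4),'grip idx',((g[:2]@u-b)/k).round(2))
    print('grip',g.round(4),'t4 xy',onz(c,f(tk[3]),.165).round(4))
E
```

```text
[-0.0818 -0.0953 -0.108  -0.122  -0.1374 -0.1509] pitch -0.0139 grip idx 2.87
[-0.0812 -0.0951 -0.1094 -0.123  -0.1375 -0.1512] pitch -0.014 grip idx 2.84
grip [ 0.4263 -0.1028  0.185 ] t4 xy [ 0.4131 -0.1044  0.165 ]
[-0.0798 -0.094  -0.1081 -0.1227 -0.1372 -0.1507] pitch -0.0143 grip idx 2.96
[-0.0797 -0.0937 -0.1088 -0.1219 -0.137  -0.1504] pitch -0.0142 grip idx 2.98
grip [ 0.4327 -0.1035  0.185 ] t4 xy [ 0.4186 -0.1048  0.165 ]
```

The slider is at the fourth tick within about 1 mm. Next I'll measure the slice.

```bash
python3 - <<'E'
from h import *
import cv2
S=r.camera("scene");T=r.camera("top")
for n,c,(x0,y0,x1,y1) in(('s',S,(420,175,470,235)),('t',T,(405,295,455,350))):
    im=c["pixels"][y0:y1,x0:x1];h=cv2.cvtColor(im,cv2.COLOR_RGB2HSV)
    m=((h[...,0]<=14)&(h[...,1]>165)&(h[...,2]>60)).astype('uint8')
    k,l,st,ce=cv2.connectedComponentsWithStats(m)
    i=1+np.argmax(st[1:,4]);m=(l==i)
    print(n,st[i]);
    for row in m[::1]:
        if row.any():print(''.join('#' if v else '.' for v in row))
E
```

```text
s [ 5 36  3  5  6]
......#...........................................
.....#.#..........................................
......#...........................................
.......#..........................................
......#...........................................
t [ 13   9  30  18 125]
..............#####...............................
.............########.............................
.............##########...........................
................#########.........................
...................########.......................
.....................########.....................
......................#########...................
........................########..................
..........................########................
............................########..............
.............................#########............
................................#######...........
..................................#######.........
....................................######........
.....................................######.......
.......................................####.......
........................................###.......
.........................................##.......
```

```bash
python3 - <<'E'
from h import *
import cv2
S=r.camera("scene");T=r.camera("top")
x0,y0,x1,y1=420,178,465,225
h=cv2.cvtColor(S["pixels"][y0:y1,x0:x1],cv2.COLOR_RGB2HSV).astype(int)
m=(h[...,0]<=16)&(h[...,1]>185)&(h[...,2]>60)
for i,row in enumerate(m):
    if row.any():print(i+y0,''.join('#' if v else '.' for v in row))
for p in[(418.5,305),(447,319),(420,304.5),(446,318.5)]: print(onz(T,p,.107).round(4))
E
```

```text
184 ............................####.............
185 ..........................#######............
186 ........................########.............
187 ......................########...............
188 ....................########.................
189 ..................#######....................
190 ................#######......................
191 ...............######........................
192 .............#######.........................
193 ............######...........................
194 ...........#####.............................
195 ..........####...............................
196 .........####................................
197 ........#####................................
198 ........####.................................
199 ........###..................................
200 ........###..................................
201 .........##..................................
202 .........#...................................
204 .......#..#..................................
205 ..........#..................................
206 .......#..#..................................
207 ........##...................................
208 .......##....................................
209 .......###...................................
211 .....#..#....................................
213 .......#.....................................
214 ......#......................................
215 ......#......................................
218 ....#........................................
219 .....#.......................................
[ 0.4458 -0.329   0.107 ]
[ 0.432  -0.4159  0.107 ]
[ 0.4491 -0.3325  0.107 ]
[ 0.4325 -0.4129  0.107 ]
```

```bash
python3 - <<'E'
from h import *
S=r.camera("scene");T=r.camera("top")
s=[onz(S,p,.107) for p in[(436,192),(447.5,186)]];t=[onz(T,p,.107) for p in[(427.5,308),(442,316)]]
for a,b in(s,t):
    d=b-a;print(a.round(4),b.round(4),'yaw',np.arctan2(d[0],-d[1]).round(3),'x at y=-.365',(a+d*(-.365-a[1])/d[1])[0].round(4))
print('ends s',onz(S,(429,197),.1).round(3),onz(S,(452,184.5),.107).round(3))
s=r.read_state();print(np.round(s["joint_positions"],2))
go([.436,-.365,.30],-.22)
E
```

```text
[ 0.4414 -0.3436  0.107 ] [ 0.4327 -0.3875  0.107 ] yaw -0.194 x at y=-.365 0.4372
[ 0.4459 -0.3555  0.107 ] [ 0.4361 -0.4004  0.107 ] yaw -0.216 x at y=-.365 0.4439
ends s [ 0.447 -0.32   0.1  ] [ 0.427 -0.402  0.107]
[ 1.2  -0.24 -1.11  1.77 -0.21  1.48  1.73]
 shift [ 0.0098 -1.8564  0.0108] turn [-6.000e-04 -2.000e-04  5.826e-01] pos [0.4233 0.0061 0.3019] f [ 0.2 -0.2  0.4]
```

>>> play_rows(claw=[0,0,0,0,0,0,0,0], delta_pos=[[0,-0.23,0],[0,-0.23,0],[0,-0.23,0],[0,-0.23,0],[0,-0.23,0],[0,-0.23,0],[0,-0.23,0],[0,-0.23,0]], delta_rot=[[0,0,0],[0,0,0],[0,0,0],[0,0,0],[0,0,0],[0,0,0],[0,0,0],[0,0,0]])

```text
time: 13.75
ee_pos: [0.4378, -0.3635, 0.3019]
eef_rot: [-0.02, 1.0, -0.0, -0.001]
ft_force: [0.1, 0.4, 1.6]
width: 0.0867
grip_force: 0.0
```

>>> play_rows(claw=[0,0,0,0,0,0,0], delta_pos=[[0,0,0],[0,0,0],[0,0,0],[0,0,0],[0,0,0],[0,0,0],[0,0,0]], delta_rot=[[0,0,0.045],[0,0,0.045],[0,0,0.045],[0,0,0.045],[0,0,0.045],[0,0,0.045],[0,0,0.045]])

```text
time: 14.45
ee_pos: [0.438, -0.3614, 0.302]
eef_rot: [0.46, 0.888, -0.001, -0.001]
ft_force: [-0.2, 0.1, 0.3]
width: 0.087
grip_force: 0.0
```

>>> play_rows(claw=[0,0,0,0,0,0], delta_pos=[[0,0,0],[0,0,0],[0,0,0],[0,0,0],[0,0,0],[0,0,0]], delta_rot=[[0,0,0.044],[0,0,0.044],[0,0,0.044],[0,0,0.044],[0,0,0.044],[0,0,0.044]])

```text
time: 15.05
ee_pos: [0.438, -0.3614, 0.302]
eef_rot: [0.779, 0.628, -0.001, -0.0]
ft_force: [0.1, 0.4, -0.3]
width: 0.0872
grip_force: 0.0
```

```bash
python3 - <<'E'
from h import *
s=r.read_state();print(np.round(s["joint_positions"],2),s["width"])
go([.440,-.367,.14],-.205)
E
```

```text
[ 1.16  0.24 -0.65  1.46  0.14  1.5   0.29] 0.08717597506493382
 shift [-0.0242  0.017   0.8102] turn [-0.0005  0.0003 -0.0029] pos [ 0.438  -0.3614  0.302 ] f [ 0.1  0.4 -0.3]
```

>>> play_rows(claw=[0,0,0,0,0,0,0,0], delta_pos=[[-0.003,0.002,0.15],[-0.003,0.002,0.15],[-0.003,0.002,0.15],[-0.003,0.002,0.15],[-0.003,0.002,0.15],[-0.003,0.002,0.15],[-0.003,0.002,0.12],[-0.003,0.002,0.12]], delta_rot=[[0,0,-0.0004],[0,0,-0.0004],[0,0,-0.0004],[0,0,-0.0004],[0,0,-0.0004],[0,0,-0.0004],[0,0,-0.0004],[0,0,-0.0004]])

```text
time: 15.85
ee_pos: [0.4396, -0.3669, 0.0729]
eef_rot: [0.774, 0.634, -0.001, -0.001]
ft_force: [0.2, -0.4, -0.1]
width: 0.087
grip_force: 0.0
```

>>> play_rows(claw=[1,1,1,1,1,1,1], delta_pos=[[0,0,0],[0,0,0],[0,0,0],[0,0,0],[0,0,0],[0,0,0],[0,0,0]], delta_rot=[[0,0,0],[0,0,0],[0,0,0],[0,0,0],[0,0,0],[0,0,0],[0,0,0]], squeeze=8)

```text
time: 16.55
ee_pos: [0.4404, -0.3667, 0.0751]
eef_rot: [0.773, 0.634, -0.001, 0.0]
ft_force: [0.4, -0.4, 0.2]
width: 0.0388
grip_force: 0.0
```

>>> play_rows(claw=[1,1,1,1,1,1], delta_pos=[[0,0,0],[0,0,0],[0,0,0],[0,0,0],[0,0,0],[0,0,0]], delta_rot=[[0,0,0],[0,0,0],[0,0,0],[0,0,0],[0,0,0],[0,0,0]])

```text
time: 17.15
ee_pos: [0.4403, -0.3666, 0.0748]
eef_rot: [0.773, 0.634, -0.001, 0.0]
ft_force: [0.1, -0.3, -0.1]
width: 0.0138
grip_force: 8.0
```

Slice gripped at 13.8 mm with 8 N. Lifting.

>>> play_rows(claw=[1,1,1,1,1,1,1,1], delta_pos=[[0,0,-0.05],[0,0,-0.1],[0,0,-0.15],[0,0,-0.18],[0,0,-0.18],[0,0,-0.18],[0,0,-0.18],[0,0,-0.1]], delta_rot=[[0,0,0],[0,0,0],[0,0,0],[0,0,0],[0,0,0],[0,0,0],[0,0,0],[0,0,0]], squeeze=10)

```text
time: 17.95
ee_pos: [0.4412, -0.3663, 0.3028]
eef_rot: [0.773, 0.634, -0.001, 0.002]
ft_force: [0.7, 0.2, -0.7]
width: 0.014
grip_force: 10.0
```

```bash
python3 - <<'E'
from h import *
s=r.read_state();print(np.round(s["joint_positions"],2),s["width"],s["grip_force"])
go([.454,-.031,.29],.043)
go([.454,-.031,.29])
E
```

```text
[ 1.16  0.25 -0.66  1.45  0.15  1.5   0.31] 0.014026154207498306 9.999725317029515
 shift [ 1.6568 -0.2656  0.0573] turn [ 0.0007  0.0013 -0.0764] pos [ 0.4412 -0.3663  0.3028] f [ 0.7  0.2 -0.7]
 shift [ 1.6568 -0.2656  0.0573] turn 0 pos [ 0.4412 -0.3663  0.3028] f [ 0.7  0.2 -0.7]
```

Rotate (2 rows), then travel.

>>> play_rows(claw=[1,1,1,1,1,1,1,1], delta_pos=[[0.15,-0.024,0],[0.15,-0.024,0],[0.15,-0.024,0],[0.15,-0.024,0],[0.15,-0.024,0],[0.15,-0.024,0],[0,0,0],[0,0,0]], delta_rot=[[0,0,0],[0,0,0],[0,0,0],[0,0,0],[0,0,0],[0,0,0],[0,0,-0.038],[0,0,-0.038]])

```text
time: 18.75
ee_pos: [0.4478, -0.1828, 0.2995]
eef_rot: [0.69, 0.724, -0.001, 0.001]
ft_force: [-0.3, -0.4, -0.8]
width: 0.0135
grip_force: 10.0
```

```bash
python3 - <<'E'
from h import *
s=r.read_state();print(np.round(s["joint_positions"],2),s["width"],s["grip_force"])
go([.454,-.031,.29],.043)
E
```

```text
[ 1.07  0.03 -0.78  1.66  0.02  1.46  0.33] 0.013490282135331617 9.999276950693456
 shift [0.7569 0.0679 0.0451] turn [-0.0002  0.0009  0.0017] pos [ 0.4478 -0.1828  0.2995] f [-0.3 -0.4 -0.8]
```

>>> play_rows(claw=[1,1,1,1,1,1,1,1], delta_pos=[[0.126,0.011,0],[0.126,0.011,0],[0.126,0.011,0],[0.126,0.011,0],[0.126,0.011,0],[0.126,0.011,0],[0,0,0.1],[0,0,0.1]], delta_rot=[[0,0,0.001],[0,0,0],[0,0,0],[0,0,0],[0,0,0],[0,0,0],[0,0,0],[0,0,0]])

```text
time: 19.55
ee_pos: [0.4552, -0.0315, 0.2588]
eef_rot: [0.693, 0.721, -0.001, 0.001]
ft_force: [-0.7, -0.4, -1.1]
width: 0.014
grip_force: 10.0
```

```bash
python3 - <<'E'
from h import *
import cv2
go([.454,-.031,.245],.043)
S=r.camera("scene")["pixels"];T=r.camera("top")["pixels"]
a=S[160:310,300:430,::-1];b=T[195:315,270:400,::-1]
z=np.zeros((600,800,3),'uint8')
A=cv2.resize(a,None,fx=3.07,fy=3.07,interpolation=cv2.INTER_CUBIC);Bb=cv2.resize(b,None,fx=3.07,fy=3.07,interpolation=cv2.INTER_CUBIC)
z[:A.shape[0],:A.shape[1]]=A;z[:Bb.shape[0],400:400+Bb.shape[1]]=Bb
cv2.imwrite("pics/z4.png",z[:470])
E
```

```text
shift [ 0.003  -0.006   0.0689] turn [ 0.0002  0.001  -0.0008] pos [ 0.4552 -0.0315  0.2588] f [-0.7 -0.4 -1.1]
```

View pics/z4.png

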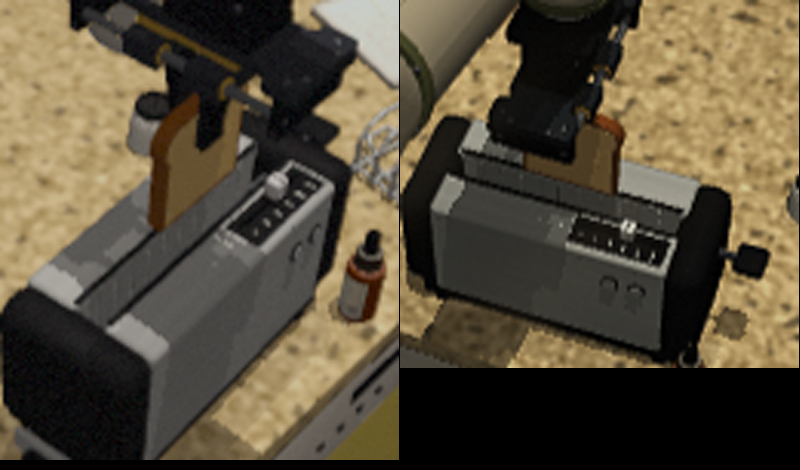

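The slice hangs above the slot. In the scene crop its lower left corner is at about (156,226). In the top crop its lower right front corner is at about (617,193). Checking its alignment with the slot in each view.

```bash
python3 - <<'E'
from h import *
S=r.camera("scene");T=r.camera("top")
zb=r.read_state()["ee_pos"][2]-.0638
fs=lambda p:((p[0]+.5)/3.07+300-.5,(p[1]+.5)/3.07+160-.5);ft=lambda p:((p[0]-400+.5)/3.07+270-.5,(p[1]+.5)/3.07+195-.5)
X=np.array([.999,.043])
p=lambda n,c,q,z:print(n,onz(c,q,z).round(4),'tx',(onz(c,q,z)[:2]@X).round(4))
print('scene')
p('slice end back',S,fs((149,223)),zb);p('slice end front',S,fs((164,231)),zb)
p('slot BL',S,fs((78,300)),.165);p('slot FL',S,fs((110,324)),.165)
p('slot F mid',S,fs((165,276)),.165);p('slotF2',S,fs((216,230)),.165);p('slot B mid',S,fs((140,240)),.165)
print('top')
p('slice front -y',T,ft((617,193)),zb);p('slice front +y',T,ft((524,172)),zb)
p('slot back L',T,ft((463,151)),.165);p('slot back R',T,ft((690,211)),.165);p('slot F L',T,ft((450,177)),.165)
p('slot F R',T,ft((681,233)),.165)
E
```

```text
scene
slice end back [0.4587 0.0088 0.1953] tx 0.4586
slice end front [0.4456 0.0073 0.1953] tx 0.4454
slot BL [0.4629 0.079  0.165 ] tx 0.4658
slot FL [0.4311 0.0798 0.165 ] tx 0.4341
slot F mid [0.4331 0.018  0.165 ] tx 0.4334
slotF2 [ 0.436  -0.0443  0.165 ] tx 0.4336
slot B mid [0.4703 0.0033 0.165 ] tx 0.47
top
slice front -y [ 0.4547 -0.0834  0.1953] tx 0.4507
slice front +y [0.4441 0.0061 0.1953] tx 0.444
slot back L [0.4666 0.0809 0.165 ] tx 0.4696
slot back R [ 0.4832 -0.147   0.165 ] tx 0.4764
slot F L [0.4328 0.0791 0.165 ] tx 0.4358
slot F R [ 0.4559 -0.148   0.165 ] tx 0.4491
```

Centred to within about 2 mm in both views. Lowering with force checks.

>>> play_rows(claw=[1,1,1,1,1,1], delta_pos=[[0,-0.002,0.055],[0,-0.002,0.055],[0,-0.002,0.05],[0,0,0.03],[0,0,0.03],[0,0,0.03]], delta_rot=[[0,0,0],[0,0,0],[0,0,0],[0,0,0],[0,0,0],[0,0,0]])

```text
time: 20.35
ee_pos: [0.4537, -0.0327, 0.2078]
eef_rot: [0.693, 0.721, -0.001, 0.0]
ft_force: [0.1, -0.3, 0.1]
width: 0.0136
grip_force: 10.0
```

>>> play_rows(claw=[1,1,1,1,1,1], delta_pos=[[0,0,0.04],[0,0,0.04],[0,0,0.03],[0,0,0.02],[0,0,0.01],[0,0,0]], delta_rot=[[0,0,0],[0,0,0],[0,0,0],[0,0,0],[0,0,0],[0,0,0]])

```text
time: 20.95
ee_pos: [0.4536, -0.0327, 0.1801]
eef_rot: [0.693, 0.721, -0.001, 0.0]
ft_force: [-0.3, 0.8, -0.1]
width: 0.0141
grip_force: 10.0
```

>>> play_rows(claw=[1,1,1,1], delta_pos=[[0,0,0.008],[0,0,0.008],[0,0,0.004],[0,0,0]], delta_rot=[[0,0,0],[0,0,0],[0,0,0],[0,0,0]])

```text
time: 21.35
ee_pos: [0.4536, -0.0328, 0.1762]
eef_rot: [0.693, 0.72, -0.001, 0.0]
ft_force: [-0.1, -0.3, -0.2]
width: 0.0138
grip_force: 10.0
```

>>> play_rows(claw=[1,1], delta_pos=[[0,0,0.005],[0,0,0]], delta_rot=[[0,0,0],[0,0,0]])

```text
time: 21.55
ee_pos: [0.4538, -0.0328, 0.1755]
eef_rot: [0.693, 0.721, -0.001, 0.0]
ft_force: [-0.4, 0.1, 3.4]
width: 0.014
grip_force: 10.0
```

>>> play_rows(claw=[0.65,0.65,0.65,0.65,0.65], delta_pos=[[0,0,0],[0,0,0],[0,0,0],[0,0,0],[0,0,0]], delta_rot=[[0,0,0],[0,0,0],[0,0,0],[0,0,0],[0,0,0]])

```text
time: 22.05
ee_pos: [0.4536, -0.0328, 0.1752]
eef_rot: [0.693, 0.721, -0.001, 0.0]
ft_force: [0.4, 0.2, 0.3]
width: 0.03
grip_force: 0.0
```

>>> play_rows(claw=[0.65,0.65,0.65,0.65,0.65,0.65], delta_pos=[[0,0,-0.03],[0,0,-0.06],[0,0,-0.1],[0,0,-0.15],[0,0,-0.15],[0,0,-0.06]], delta_rot=[[0,0,0],[0,0,0],[0,0,0],[0,0,0],[0,0,0],[0,0,0]])

```text
time: 22.65
ee_pos: [0.4548, -0.0324, 0.2887]
eef_rot: [0.693, 0.721, -0.0, 0.002]
ft_force: [0.9, 0.8, -0.5]
width: 0.0307
grip_force: 0.0
```

```bash
python3 - <<'E'
from h import *
s=r.read_state();print(s["time"],s["width"])
c=np.array([.4535,-.031]);u=np.array([-.043,.999])
p=c-u*.192; print(p)
go([*p,.28],.043)
E
```

```text
22.65 0.030655690989354306
[ 0.461756 -0.222808]
 shift [-0.9527 -0.002   0.0466] turn [ 0.0009  0.001  -0.0014] pos [ 0.4548 -0.0324  0.2887] f [ 0.9  0.8 -0.5]
```

>>> play_rows(claw=[1,1,1,1,1,1,1,1], delta_pos=[[-0.158,0.001,0],[-0.158,0.001,0],[-0.158,0.001,0],[-0.158,0.001,0],[-0.158,0.001,0],[-0.158,0.001,0],[0,0,0.1],[0,0,0.1]], delta_rot=[[0,0,0],[0,0,0],[0,0,0],[0,0,0],[0,0,0],[0,0,0],[0,0,0],[0,0,0]])

```text
time: 23.45
ee_pos: [0.4621, -0.2232, 0.2452]
eef_rot: [0.694, 0.72, -0.001, 0.0]
ft_force: [-0.4, 0.2, 0.7]
width: 0.0005
grip_force: 0.0
```

```bash
python3 - <<'E'
from h import *
import cv2
go([.463,-.221,.15],.043)
S=r.camera("scene")["pixels"];T=r.camera("top")["pixels"]
a=S[160:310,300:430,::-1];b=T[195:315,290:420,::-1]
z=np.zeros((600,800,3),'uint8')
A=cv2.resize(a,None,fx=3.07,fy=3.07,interpolation=cv2.INTER_CUBIC);Bb=cv2.resize(b,None,fx=3.07,fy=3.07,interpolation=cv2.INTER_CUBIC)
z[:A.shape[0],:A.shape[1]]=A;z[:Bb.shape[0],400:400+Bb.shape[1]]=Bb
cv2.imwrite("pics/z5.png",z[:470])
E
```

```text
shift [0.0112 0.0049 0.476 ] turn [-0.0001  0.0004 -0.0021] pos [ 0.4621 -0.2232  0.2452] f [-0.4  0.2  0.7]
```

View pics/z5.png

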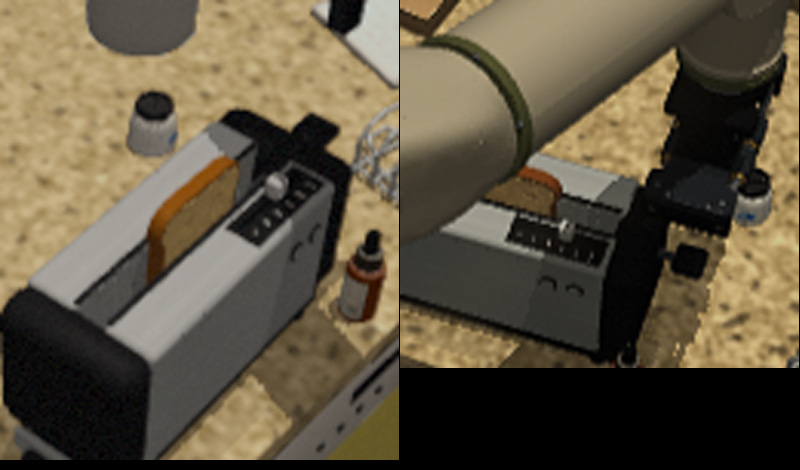

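The slice stands upright in the slot, with its top edge from (150,215) to (238,165) in the scene crop. The fingers hang above the lever pad at (690,262) in the top crop. Pressing the lever.

>>> play_rows(claw=[1,1,1,1,1,1,1,1], delta_pos=[[0,0.003,0.1],[0,0,0.1],[0,0,0.1],[0,0,0.1],[0,0,0.06],[0,0,0.04],[0,0,0.04],[0,0,0.04]], delta_rot=[[0,0,0],[0,0,0],[0,0,0],[0,0,0],[0,0,0],[0,0,0],[0,0,0],[0,0,0]])

```text
time: 24.35
ee_pos: [0.463, -0.2223, 0.1299]
eef_rot: [0.693, 0.721, -0.001, 0.001]
ft_force: [-2.1, 1.6, 3.2]
width: 0.0003
grip_force: 1.6
```

>>> play_rows(claw=[1,1,1,1,1], delta_pos=[[0,0,0.03],[0,0,0.03],[0,0,0.03],[0,0,0.03],[0,0,0]], delta_rot=[[0,0,0],[0,0,0],[0,0,0],[0,0,0],[0,0,0]])

```text
time: 24.85
ee_pos: [0.4621, -0.2221, 0.1046]
eef_rot: [0.693, 0.721, -0.001, -0.0]
ft_force: [0.3, 0.2, -0.4]
width: 0.0005
grip_force: 0.0
```

>>> play_rows(claw=[1,1,1,1], delta_pos=[[0,0,0.01],[0,0,0.01],[0,0,0.005],[0,0,0]], delta_rot=[[0,0,0],[0,0,0],[0,0,0],[0,0,0]])

```text
time: 25.25
ee_pos: [0.4628, -0.2224, 0.1013]
eef_rot: [0.693, 0.72, -0.001, 0.0]
ft_force: [-2.8, 1.1, 7.7]
width: 0.0006
grip_force: 4.0
```

Bottomed at 0.101 m with 8 N. Raising and checking.

>>> play_rows(claw=[1,1,1,1,1,1,1,1], delta_pos=[[0,0,-0.05],[0,0,-0.15],[0,0,-0.2],[0,0,-0.2],[0,0,-0.2],[0,0,-0.2],[-0.2,0,0],[-0.2,0,0]], delta_rot=[[0,0,0],[0,0,0],[0,0,0],[0,0,0],[0,0,0],[0,0,0],[0,0,0],[0,0,0]])

```text
time: 26.05
ee_pos: [0.4667, -0.3025, 0.3033]
eef_rot: [0.693, 0.721, -0.001, 0.002]
ft_force: [-0.1, -0.8, -0.3]
width: 0.0003
grip_force: 0.0
```

```bash
python3 - <<'E'
from h import *
import cv2
S=r.camera("scene")["pixels"]
cv2.imwrite("pics/z6.png",cv2.resize(S[170:350,270:480,::-1],None,fx=3.3,fy=3.3,interpolation=cv2.INTER_CUBIC))
E
```

```text
(no output)
```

View pics/z6.png

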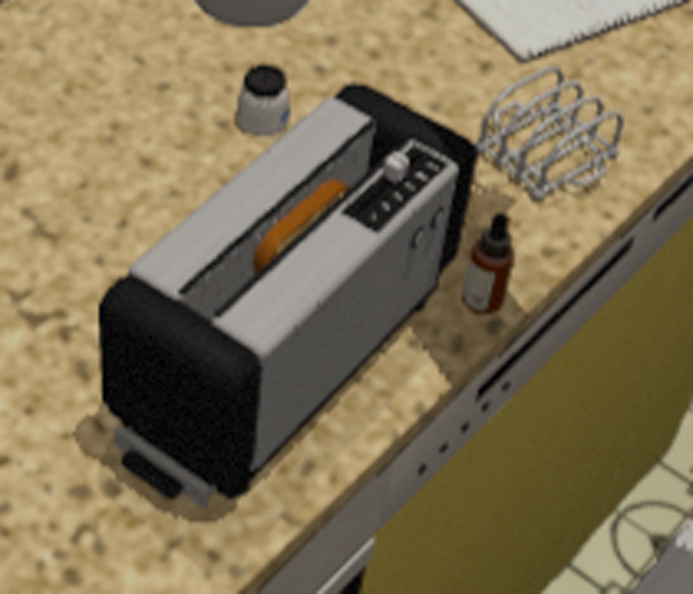

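The slice is down level with the mouth, the lever stayed down, and the slider and bystanders are in place. The tray tab is at about (152,475); a last check of its position.

```bash
python3 - <<'E'
from h import *
S=r.camera("scene")
f=lambda p:((p[0]+.5)/3.3+270-.5,(p[1]+.5)/3.3+170-.5)
for p,z in(((152,475),.021),((118,432),.032),((210,490),.032),((245,492),.0),((105,400),.03)):print(onz(S,f(p),z).round(4))
E
```

```text
[0.4436 0.1284 0.021 ]
[0.4818 0.124  0.032 ]
[0.4003 0.115  0.032 ]
[0.3948 0.0821 0.    ]
[0.5101 0.109  0.03  ]
```

```bash
python3 -c "
from bench import r
print(r.close_job())"
```

```text
the job is handed in; nothing more can be done
None
```

I finished the job and handed it in at about 26 s, no verdict shown: the tray is home, the slider is within about 1–2 mm of the fourth tick, the slice is in the slot, the lever stayed down, and the mug, jar and bottle were not touched.

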